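# Wedge up a suspension link and hold it

### The arm

A 7-joint arm with a two-finger parallel gripper is mounted at the origin on the work surface. World frame = base frame: x ahead of the robot, y to its left, z up, the work surface at z = 0. Lengths are in mm, angles in rad, forces in N, time in s.
With the tool pointing down it reaches from about 400 to 925 mm from the base axis. Payload 5.6 kg.
Tool frame: the origin (TCP) lies on the front face of the gripper's body, between the roots of the fingers; the fingertips stand 73 mm ahead of it and the grasp point (between the pads) lies 54 mm ahead of it; y points along the fingers, z is the direction in which the jaws open and shut, and the axes are right-handed (so a half turn about y gives the same grasp; the last joint's range is limited). The gripper opens to 85 mm and grips with 20 to 120 N. Pads are 22 mm wide; open, the fingers measure 114 mm over their backs; the gripper's body (76 mm by 85 mm) begins 54 mm behind the grasp point. The pads swing forward as they close: fully open they stand 13 mm farther back than shut.
Start: joints at [1.2, 0.468, -0.012, 1.603, 0.006, 1.071, -0.056], TCP at [209.236, -615.407, 303.89] pointing down, gripper open.
Joint ranges: [-2.53, 2.53], [-0.31, 2.02], [-1.57, 1.55], [0.28, 2.44], [-1.29, 4.43], [0.15, 1.84], [-2.92, 2.92]. Speed limits (rad/s): [2.57, 2.57, 3.14, 3.14, 3.14, 3.14, 3.14].

### API

Orientations are given as a unit quaternion [x, y, z, w].
In Python, from rig import arm gives the robot as it stands. The module is installed in compiled form; this text tells all that it offers. Calls block until the motion is done:
- arm.goto(position, orientation): joint-space move of the TCP to a pose.
- arm.move_l(position, feed=150, orientation=None, guard=None): straight line of the TCP; orientation=None keeps the orientation; feed is the mean speed in mm/s. With guard (N) it stops when the force on the tool has changed by that much, and returns True; else False.
- arm.movej(angles): joint-space move.
- arm.gripper_to(opening, grasp_force=None): finger opening in mm; grasp_force is the grip in N (None keeps the last); returns when the fingers have stopped.
- arm.hold(seconds).
- arm.ik(position, orientation): joint angles nearest the present ones, or None.
- arm.sense(): the state.
- arm.camera(name): name is "scene" or "top"; returns the picture (384x512x3 uint8, red, green, blue); there is no depth.
- arm.camera_info(name): a dict with "mtx" (3x3 intrinsics, pixels), "world_to_cam" (4x4, takes a point from world to camera coordinates). Camera axes: x right, y down, z forward; pixel columns grow to the right and rows downward; lengths in mm; the calibration is good to about 2 mm. A picture is of the moment at which its call begins. camera_info takes no time and is no camera call.
A pose or a line that the arm cannot do raises arm.MotionError and nothing moves.
- arm.hand_in(): hands the job in, once; it reports no verdict.
The state is a dict: "time": time; "joint_positions": joint angles; "qvel": joint speeds; "joint_efforts": joint torques, N m; "tcp_pos": TCP position; "tool_rot": TCP orientation; "force": force on the tool from outside, world axes, zero at the start; "moment": the same for the moment, N m; "opening": finger opening in mm.
Only numpy, scipy, OpenCV 4.12 (cv2) and the standard library are available. Lean on these libraries where they do the work, as an engineer would, in place of code of your own. Each camera call takes 0.05 s, during which the arm holds its last target. There are 200 camera calls.

### The job

The suspension link on the bench stand hangs on its pivot with the cross bar of its free end lying on two rest blocks. Take the steel leveling wedge and slide it along the bench, thin nose first, into the channel under the bar until the wedge has lifted the bar just clear of both blocks, about 5 mm (at no time more than 1 cm), so that a colleague can fit the bolt. Finish while still holding the wedge there, flat on the bench, with nothing but the wedge carrying the link; leave the other things on the bench where they are.

Things in the scene. Friction and masses are not known exactly. Their poses are not given: they have to be found in the camera images.
- stand: Low grey steel stand fixed to the bench, with a pivoted aluminium link. Origin: on the bench (z = 0) under the middle of the link's cross bar. x: level, from free end to pivot (the way the wedge goes in); y: along the bar. Two rest blocks 18 mm high reach to x = -17 mm; between them a channel 64 mm wide, centred on the x axis, floor bare bench to x = 150 mm. Pivot at x = 270 mm, 48 mm up.
- link (a joint): Angle of the suspension link about its pivot, rad: 0 with its cross bar on the rest blocks, growing as the free end rises (0.01 rad = 2.7 mm at the bar). It falls back by its own weight, about 3 to 6 N at the bar, when nothing holds it.
- link_toe (a point): Middle of the underside of the cross bar (steel, round, 18 mm thick, 116 mm long) on the free end of the suspension link: 18 mm above the bench when the bar lies on the rest blocks; rises with the link. Axes as the stand's when the link is down. The link's top is everywhere below 80 mm.
- wedge_grip (a point): Centre of the upright grip block (30 long x 28 wide x 56 mm high, grooved) at the thick end of the loose steel wedge, 28 mm above its flat sole; wedge 150 mm long, 28 mm wide, 0.3 to 0.65 kg. x: from block to thin nose, whose edge is 135 mm ahead; y: across; z up. The top slopes evenly from 5 mm high at the nose to 35 mm over 120 mm (1 mm per 4 mm), where the block begins.
- wedge_nose (a point): Middle of the wedge's thin nose edge, at the sole (on the bench when the wedge lies flat); axes as the wedge's.
- bolt: bystander: steel hexagon bolt 68 mm long, lying beside the stand; origin at the middle of its underside
- socket: bystander: round steel socket, 32 mm across, 40 mm tall, standing beside the stand; origin at the middle of its underside
- shim: bystander: flat steel shim block 60 x 40 x 12 mm; origin at the middle of its underside
- mallet: bystander: rubber mallet with wooden handle, 260 mm long, lying; origin at the middle of its underside
- spray: bystander: aluminium spray can, 64 mm across, 190 mm tall; origin at the middle of its underside
- tin: bystander: small grey round tin, 72 mm across, 60 mm tall; origin at the middle of its underside
Not all that is in view belongs to the job. Leave any blue, turquoise or yellow look-alike of the part that bears wedge_grip alone.

How it is judged (in metres and radians):
On the way:
1. the wedge, held by the gripper and flat on the bench, has its nose under the cross bar while the bar still lies on its rest blocks (x of wedge_nose in the frame of stand above 0.005 m and height (world z) of link_toe below 0.0195 m and angle between wedge_nose's own z axis and vertical below 0.08 rad and height (world z) of wedge_nose below 0.004 m and y of wedge_nose in the frame of stand between -0.03 and 0.03 m and contact force between the fingers and wedge above 1 N), for 0.1 s.
At the end, for the whole second after the job is handed in: Cross bar underside 20 to 26 mm above the bench (2 to 8 mm off its rests), still, borne by the wedge (over 1 N); wedge flat (nose sole under 4 mm, tilt under 0.08 rad), nose within 30 mm of the channel centre line, held by the fingers (over 1 N); robot not touching the link (height (world z) of link_toe between 0.02 and 0.026 m and contact force between wedge and link above 1 N and velocity of joint link between -0.03 and 0.03 rad/s and angle between wedge_nose's own z axis and vertical below 0.08 rad and height (world z) of wedge_nose below 0.004 m and y of wedge_nose in the frame of stand between -0.03 and 0.03 m and contact force between the fingers and wedge above 1 N and contact force between each of the arm, the fingers and link below 0.3 N); the arm keeps its last pose, push and grip.
It fails at once if the cross bar was lifted more than 10 mm off its rest blocks (height (world z) of link_toe above 0.028 m).
It fails at once if the robot lifted or pushed the link itself with more than 5 N (contact force between any of the arm, the fingers and link above 5 N).
It fails at once if another thing on the bench was moved more than 3 cm (distance of any of bolt, socket, shim, mallet, spray, tin from where it was at the start of the episode above 0.03 m).
It also fails if it takes over 48 s, if anything falls off the work surface, if the arm or the gripper's body presses on something with over 40 N, if the wrist force passes 120 N, or if a joint passes its speed limit or range.

## Working session

There is one attempt and no reset: what is moved stays moved. The work goes in short steps, each a Python script; the robot and the scene stay as the last script left them, time stands still between calls to the robot, and variables do not carry over. Pictures are saved under pics/ and viewed, about 8 in all and at most 12, crops included, and the job is handed in when it is done.

```bash
mkdir -p pics; python3 - <<'E'
from rig import arm
import cv2
for n in("scene","top"):
    p=arm.camera(n); cv2.imwrite(f"pics/{n}0.png",cv2.resize(p[:,:,::-1],(800,600),interpolation=cv2.INTER_CUBIC)); cv2.imwrite(f"pics/{n}0_raw.png",p[:,:,::-1])
    i=arm.camera_info(n);print(n,i["mtx"],i["world_to_cam"])
s=arm.sense();print(s["time"],s["tool_rot"],s["force"],s["opening"])
E
```

```text
scene [[400.45105948   0.         262.21378727]
 [  0.         400.45105948 187.20101674]
 [  0.           0.           1.        ]] [[-6.83088728e-01  7.30331202e-01 -2.47495740e-03  3.92579427e+02]
 [ 6.17487031e-01  5.75727785e-01 -5.35954554e-01 -2.56281832e+02]
 [-3.89999432e-01 -3.67632768e-01 -8.44243206e-01  1.36805194e+03]
 [ 0.00000000e+00  0.00000000e+00  0.00000000e+00  1.00000000e+00]]
top [[409.9015661    0.         253.42970456]
 [  0.         409.9015661  200.10818975]
 [  0.           0.           1.        ]] [[-2.10470533e-02 -9.99770081e-01  4.09954571e-03 -6.60153143e+01]
 [-9.88228478e-01  2.01822493e-02 -1.51648118e-01  5.42154484e+02]
 [ 1.51530514e-01 -7.24303385e-03 -9.88426043e-01  1.42571950e+03]
 [ 0.00000000e+00  0.00000000e+00  0.00000000e+00  1.00000000e+00]]
0.1 [-0.1154874   0.69817521 -0.69709333  0.11521687] [-0.21793142 -0.04084013 -0.03012045] 85.29076163229317
```

View pics/scene0.png

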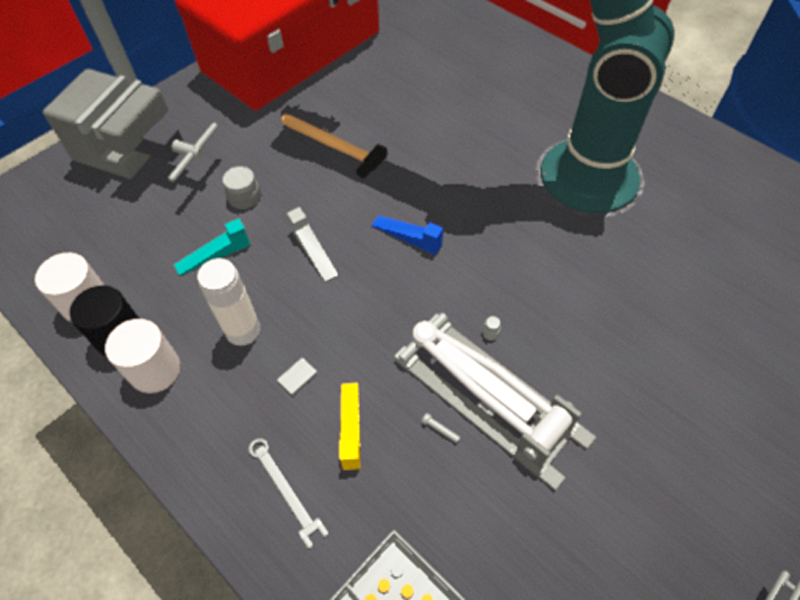

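View pics/top0.png

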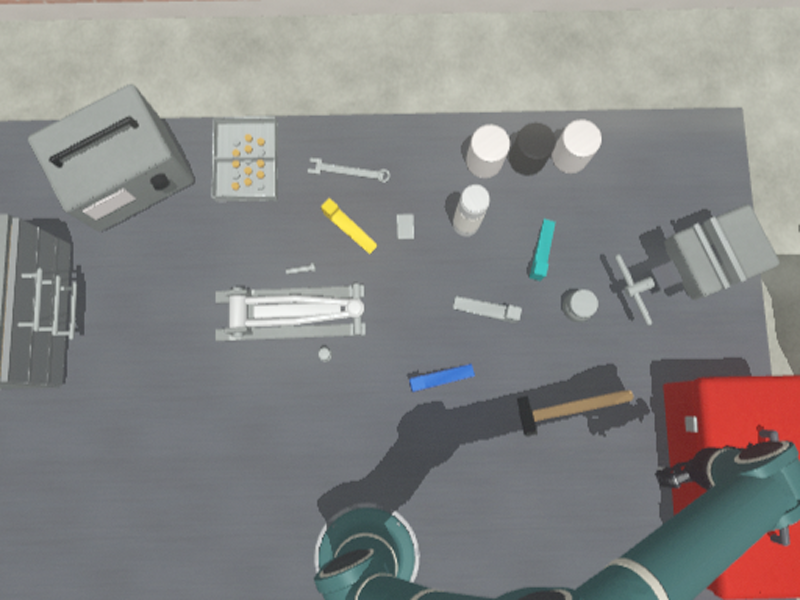

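The steel wedge lies at about (487,308) in the top view, with its block on the right and its nose pointing left towards the stand. The link's free end is at about (357,310). I'll enlarge both views to read pixels more closely.

```bash
python3 - <<'E'
import cv2,numpy as np
t=cv2.imread("pics/top0_raw.png");s=cv2.imread("pics/scene0_raw.png")
# top crop x 130..340,y 170..230 scale 3.8 ; scene: wedge 175..225,y125..185 ; stand 245..385,y195..320
a=cv2.resize(t[175:225,135:345],None,fx=3.8,fy=3.8,interpolation=cv2.INTER_CUBIC)
b=cv2.resize(s[125:185,170:230],None,fx=6,fy=6,interpolation=cv2.INTER_CUBIC)
c=cv2.resize(s[195:285,245:345],None,fx=4,fy=4,interpolation=cv2.INTER_CUBIC)
o=np.zeros((190+360,798,3),np.uint8);o[:190,:798]=a;o[190:550,:360]=b;o[190:550,370:770]=c
cv2.imwrite("pics/crop0.png",o)
E
```

```text
(no output)
```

View pics/crop0.png

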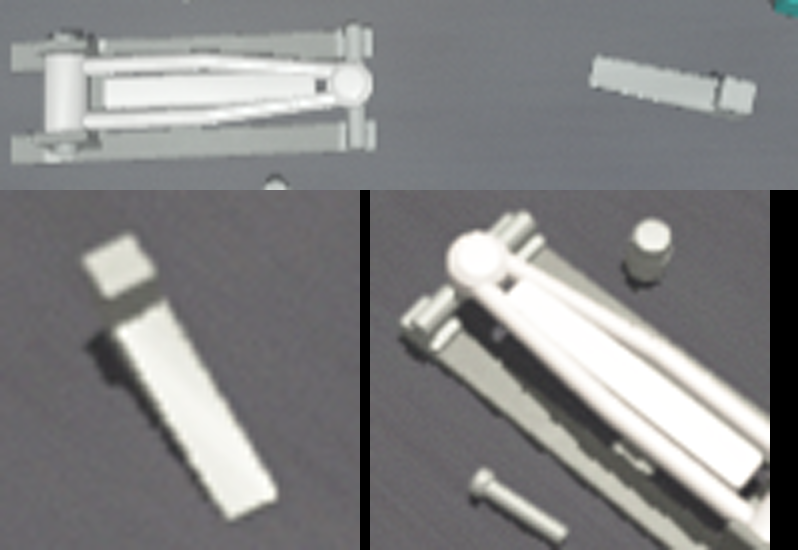

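```bash
cat >h.py <<'E'
import numpy as np
from rig import arm
def ray(name,u,v,z):
    i=arm.camera_info(name);W=np.array(i["world_to_cam"]);R=W[:3,:3];c=-R.T@W[:3,3]
    d=R.T@np.linalg.inv(i["mtx"])@[u,v,1.];return (c+d*(z-c[2])/d[2])
def proj(name,p):
    i=arm.camera_info(name);q=np.array(i["world_to_cam"])[:3]@np.r_[p,1];q=np.array(i["mtx"])@q;return q[:2]/q[2]
T=lambda x,y,z:ray("top",135+(x+.5)/3.8-.5,175+(y+.5)/3.8-.5,z).round(1)
B=lambda x,y,z:ray("scene",170+(x+.5)/6-.5,125+(y-189.5)/6-.5,z).round(1)
C=lambda x,y,z:ray("scene",245+(x-369.5)/4-.5,195+(y-189.5)/4-.5,z).round(1)
E
python3 - <<'E'
from h import *
print("nose",T(594,71,5),B(253,508,3))
print("block",T(738,95,56),B(120,267,56))
print("bar ends top",T(353,25,27),T(358,150,27))
print("bar ends scene",C(520,230,27),C(425,320,27))
print("rails L",T(11,56,5),T(11,149,5),"R",T(372,42,18),T(375,136,18))
print("knob",T(351,86,60),C(477,259,60),T(351,86,70),C(477,259,70))
print("pivot ends",T(68,35,48),T(68,150,48))
E
```

```text
nose [ 568.7 -216.1    5. ] [ 570.4 -214.9    3. ]
block [ 534.7 -344.6   56. ] [ 535.3 -344.3   56. ]
bar ends top [614.4  15.5  27. ] [493.8  12.1  27. ]
bar ends scene [506.2  13.8  27. ] [604.4  13.3  27. ]
rails L [594.9 348.1   5. ] [504.2 346.1   5. ] R [599.2  -2.1  18. ] [508.   -3.8  18. ]
knob [549.9  16.1  60. ] [558.3  19.1  60. ] [548.3  15.6  70. ] [562.5  22.7  70. ]
pivot ends [606.  282.9  48. ] [496.8 281.1  48. ]
```

```bash
cat >>h.py <<'E'
from scipy.spatial.transform import Rotation as Rot
O=np.array([554.,13.8]);HS=np.deg2rad(90.65)
def quat(h,s):  # wedge heading h
    z=s*np.array([-np.sin(h),np.cos(h),0]);y=np.array([0,0,-1.]);return Rot.from_matrix(np.c_[np.cross(y,z),y,z]).as_quat()
def st(x,y=0): return O+x*np.array([np.cos(HS),np.sin(HS)])+y*np.array([-np.sin(HS),np.cos(HS)])
E
python3 - <<'E'
from h import *
import cv2
hw=np.arctan2(-215.5+344.5,569.5-535)
print(np.rad2deg(hw),arm.sense()["joint_positions"])
best=None
for s in(1,-1):
    q=arm.ik([535,-344.5,200],quat(hw,s));q2=arm.ik([*st(-64),88],quat(HS,s));print(s,q,q2)
    if q is not None and q2 is not None:
        c=abs(np.array(q)-arm.sense()["joint_positions"]).max()
        if best is None or c<best[0]: best=(c,s)
s=best[1];print("s",s)
Q=quat(hw,s)
arm.goto([535,-344.5,220],Q)
arm.move_l([535,-344.5,120],feed=150)
for n in("scene","top"): cv2.imwrite(f"pics/{n}1.png",arm.camera(n)[:,:,::-1])
print(arm.sense()["time"],arm.sense()["tcp_pos"])
a=cv2.imread("pics/scene1.png")[80:200,130:270];b=cv2.imread("pics/top1.png")[140:260,240:380]
cv2.imwrite("pics/c1.png",cv2.resize(np.hstack([a,b]),None,fx=2.8,fy=2.8,interpolation=cv2.INTER_CUBIC))
E
```

```text
75.02712423321309 [ 1.19998366  0.46827502 -0.01157259  1.6035404   0.0059997   1.0713883
 -0.05629121]
1 [ 0.28640741  0.57056885  0.31889326  1.73560256 -0.22319265  0.87107627
 -2.700342  ] [-0.74751114  0.98035855  1.10490158  2.00357231 -1.13134939  0.96154986
 -2.15844124]
-1 [ 0.73763781  0.58503991 -0.29928125  1.70216113  0.21174901  0.88622437
  0.08942891] [ 0.42675117  0.69842289 -0.51171549  1.92849547  0.54353468  0.65458526
 -0.41508925]
s -1
2.6083 [ 535.75130392 -344.95802589  121.39425954]
```

View pics/c1.png

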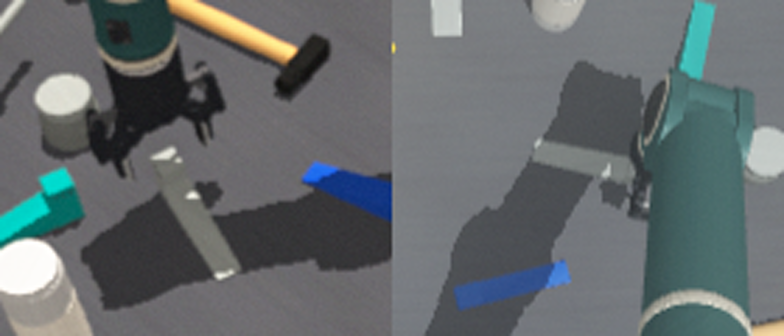

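The view shows the fingers straddling the steel block, clear of the teal look-alike. I'll descend and grip next.

```bash
python3 - <<'E'
from h import *
import cv2
print(arm.move_l([535,-344.5,88],feed=80,guard=8))
arm.hold(.2);s=arm.sense();print(s["tcp_pos"],s["force"])
arm.gripper_to(20,grasp_force=60)
arm.hold(.2);s=arm.sense();print(s["time"],s["tcp_pos"],s["force"],s["opening"])
for n in("scene","top"): cv2.imwrite(f"pics/{n}2.png",arm.camera(n)[:,:,::-1])
a=cv2.imread("pics/scene2.png")[90:190,150:250];b=cv2.imread("pics/top2.png")[150:250,260:360]
cv2.imwrite("pics/c2.png",cv2.resize(np.hstack([a,b]),None,fx=4,fy=4,interpolation=cv2.INTER_CUBIC))
E
```

```text
False
[ 535.28277255 -344.66948913   88.42151922] [0.06898019 0.60152257 0.41001459]
4.1167 [ 535.26882508 -344.63928823   88.23919136] [ 0.11135274 -1.03525722  2.22859517] 27.63746456940926
```

View pics/c2.png

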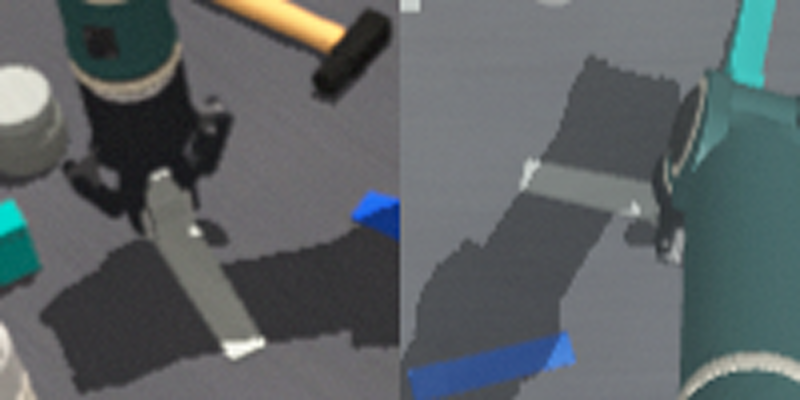

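The block is gripped (opening 27.6 mm) and the wedge lies flat. I'll slide it to a position in front of the channel.

```bash
python3 - <<'E'
from h import *
import cv2
print("nose now",ray("scene",211,176.5,4),ray("top",260+528/4-65.0*0-100,150+174/4,5))
p=st(-170);arm.move_l([*p,88.3],feed=60,orientation=quat(HS,-1))
arm.hold(.3);s=arm.sense();print(s["time"],p,s["tcp_pos"],s["force"],s["opening"])
for n in("scene","top"): cv2.imwrite(f"pics/{n}3.png",arm.camera(n)[:,:,::-1])
a=cv2.imread("pics/scene3.png")[140:260,210:330];b=cv2.imread("pics/top3.png")[150:270,210:330]
cv2.imwrite("pics/c3.png",cv2.resize(np.hstack([a,b]),None,fx=10/3,fy=10/3,interpolation=cv2.INTER_CUBIC))
E
```

```text
nose now [ 569.65719065 -218.87267599    4.        ] [ 567.96125131 -219.9376141     5.        ]
7.825 [ 555.92854746 -156.18906054] [ 555.83692258 -156.19487143   88.20071435] [-0.69561651 -3.38322561  0.4673103 ] 27.483206573241375
```

View pics/c3.png

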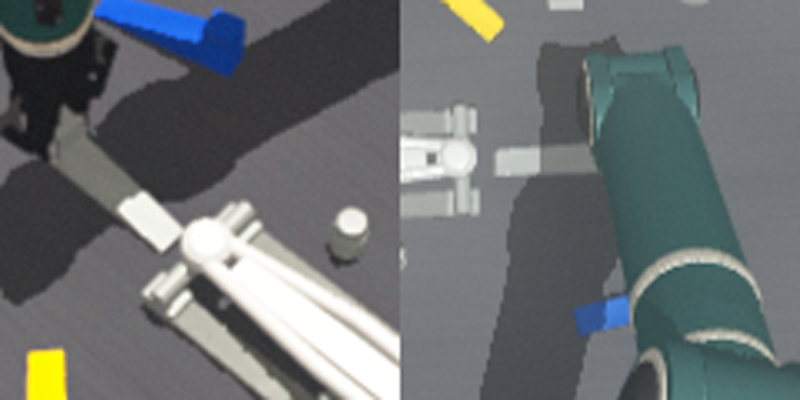

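```bash
python3 - <<'E'
from h import *
print("nose",ray("top",238.5-.3,198.9-.3,5),ray("scene",261-.3,212.3-.3,3),"expected",st(-35))
print("bar",ray("top",210+66/3.333,150+104/3.333,27),ray("top",210+68/3.333,150+214/3.333,27))
E
```

```text
nose [553.00385645 -21.73129776   5.        ] [555.79702075 -23.67249936   3.        ] expected [554.39705389 -21.19774776]
bar [614.25064442   7.17469875  27.        ] [493.3103478   6.5064762  27.       ]
```

Alignment is within 1–2 mm. I'll push in now, pausing with the nose under the bar.

```bash
python3 - <<'E'
from h import *
import cv2
def go(n,feed):
    arm.move_l([*st(n-135),88.3],feed=feed); arm.hold(.25); s=arm.sense(); print(n,round(s["time"],2),s["tcp_pos"].round(1),s["force"].round(1),round(s["opening"],1))
go(20,40);
for n in(40,46,50,54,58,62): go(n,25)
for n in("scene","top"): cv2.imwrite(f"pics/{n}4.png",arm.camera(n)[:,:,::-1])
a=cv2.imread("pics/scene4.png")[165:265,215:315];b=cv2.imread("pics/top4.png")[155:255,190:290]
cv2.imwrite("pics/c4.png",cv2.resize(np.hstack([a,b]),None,fx=4,fy=4,interpolation=cv2.INTER_CUBIC))
E
```

```text
20 9.7 [ 555.2 -100.9   88.2] [ 0.5  0.8 -3.1] 27.7
40 10.9 [555.1 -81.3  88.3] [-0.2  0.3 -5.3] 27.6
46 11.54 [555.  -75.1  88.3] [-0.5  1.  -4.6] 27.5
50 12.1 [555.  -71.1  88.3] [-0.7  1.1 -4.9] 27.4
54 12.66 [554.9 -68.3  88.3] [ 0.2 -4.8 -3.5] 27.2
58 13.22 [555.  -64.2  88.3] [-0.5 -4.9 -4.6] 27.4
62 13.78 [554.9 -60.2  88.3] [ 0.5 -4.7 -4.1] 27.6
```

View pics/c4.png

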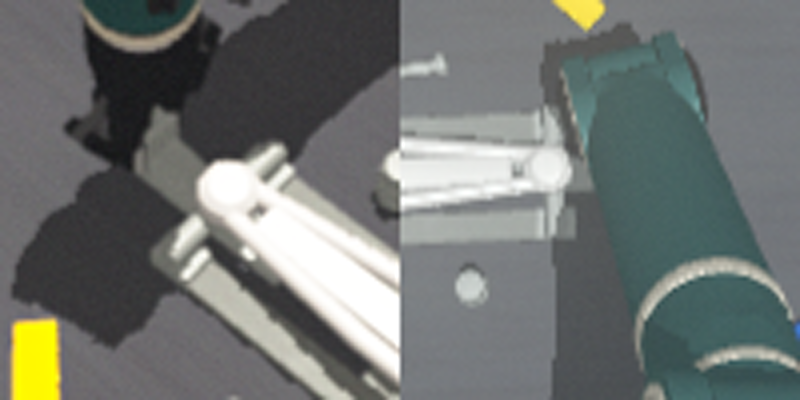

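Contact began at commanded nose x of 50–54 mm. The geometry predicts 51 mm, so a 5 mm lift needs about 71 mm. I'll finish the push, seat the wedge and check the lift by image shift.

```bash
python3 - <<'E'
from h import *
import cv2
def rep(n): 
    arm.hold(.3);s=arm.sense(); print(n,round(s["time"],2),s["tcp_pos"].round(2),s["force"].round(1),np.abs(s["qvel"]).max().round(4),round(s["opening"],1))
for n in(66,70.5): arm.move_l([*st(n-135),88.3],feed=25);rep(n)
print(arm.move_l([*st(70.5-135),87.6],feed=10,guard=8));rep("low")
im=arm.camera("scene");cv2.imwrite("pics/scene5.png",im[:,:,::-1])
top=arm.camera("top");cv2.imwrite("pics/top5.png",top[:,:,::-1])
# link tracking: knob + near link patch in the scene view
k=proj("scene",[554,16,60]);g0=cv2.cvtColor(cv2.imread("pics/scene3.png"),6);
x,y=277,218  # knob approx
x,y=np.round(k).astype(int);print(k)
for f in("scene4","scene5"):
    g=cv2.cvtColor(cv2.imread(f"pics/{f}.png"),6)
    up=lambda a:cv2.resize(a,None,fx=10,fy=10,interpolation=cv2.INTER_CUBIC)
    r=cv2.matchTemplate(up(g[y-16:y+17,x-16:x+17]),up(g0[y-9:y+10,x-9:x+10]),cv2.TM_CCOEFF_NORMED)
    _,v,_,m=cv2.minMaxLoc(r);print(f,v,(m[0]-70)/10,(m[1]-70)/10)
for dz in(3,5,7): print("expected",dz,proj("scene",[554,16,60+dz])-k)
a=im[165:265,215:315,::-1];b=top[155:255,190:290,::-1]
cv2.imwrite("pics/c5.png",cv2.resize(np.hstack([a,b]),None,fx=4,fy=4,interpolation=cv2.INTER_CUBIC))
E
```

```text
66 14.48 [554.88 -56.07  88.33] [ 0.3 -4.3 -4. ] 0.0012 27.4
70.5 15.12 [554.82 -51.41  88.32] [ 1.1 -5.2 -4.9] 0.0017 27.3
False
low 15.67 [554.83 -51.42  88.21] [-0.9 -5.3  0.7] 0.0013 27.6
[271.60313697 210.18003746]
scene4 0.9228246212005615 0.1 -0.2
scene5 0.8951861262321472 0.5 -0.3
expected 3 [ 0.01903829 -0.53587596]
expected 5 [ 0.03177959 -0.89450855]
expected 7 [ 0.04456037 -1.2542527 ]
```

View pics/c5.png

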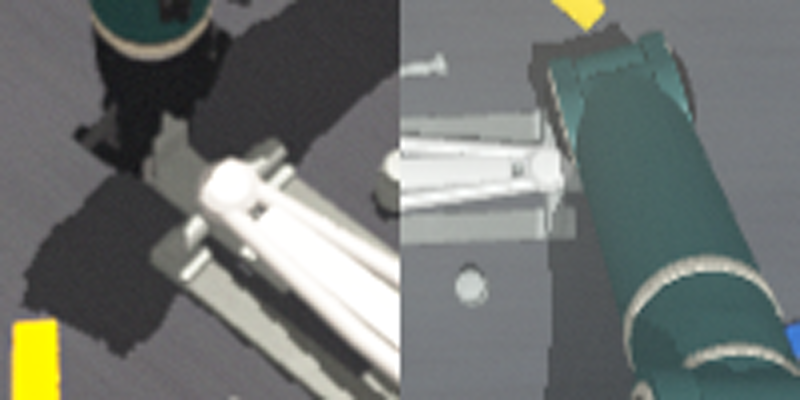

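The wedge moved in together with the gripper. The lift tracking is noisy because the arm's shadow changes, so I'll do a stronger check with averaged frames, ECC on the link and a before/after enlargement of the bar ends.

```bash
python3 - <<'E'
from h import *
import cv2
A=cv2.imread("pics/scene0_raw.png").astype(np.float32)
Bm=np.mean([arm.camera("scene")[:,:,::-1].astype(np.float32) for _ in range(8)],0).astype(np.float32)
tB=np.mean([arm.camera("top")[:,:,::-1].astype(np.float32) for _ in range(4)],0).astype(np.float32)
g=lambda a:cv2.cvtColor(a,6)
def ecc(a,b,x0,x1,y0,y1):
    W=np.eye(2,3,dtype=np.float32)
    c,W=cv2.findTransformECC(a[y0:y1,x0:x1].copy(),b[y0:y1,x0:x1].copy(),W,cv2.MOTION_TRANSLATION,(3,200,1e-6),None,3);return round(c,3),W[:,2].round(2)
for nm,bx in dict(linknear=(274,300,212,238),linkmid=(285,320,220,255),knob=(262,284,200,222),pivot=(340,375,255,300),socket=(303,325,198,222)).items():
    try:print(nm,ecc(g(A),g(Bm),*bx))
    except Exception as e:print(nm,"fail")
q=lambda p:proj("scene",p)
print("expect near",q([554,50,65])-q([554,50,60]))
up=lambda a:cv2.resize(np.clip(a[196:244,250:298]*1.3,0,255).astype(np.uint8),(400,400),interpolation=cv2.INTER_CUBIC)
cv2.imwrite("pics/c6.png",np.hstack([up(A),up(Bm)]))
s=arm.sense();print(s["time"],s["tcp_pos"],s["force"])
E
```

```text
linknear (0.941, array([-0.4 , -0.28], dtype=float32))
linkmid (0.971, array([0.45, 0.07], dtype=float32))
knob (0.884, array([ 0.38, -0.16], dtype=float32))
pivot (1.0, array([ 0.01, -0.02], dtype=float32))
socket (1.0, array([ 0.02, -0.01], dtype=float32))
expect near [ 0.06850215 -0.87551135]
16.3667 [554.82745882 -51.3961337   88.21150892] [-1.24992711 -5.63630288  0.52518923]
```

View pics/c6.png

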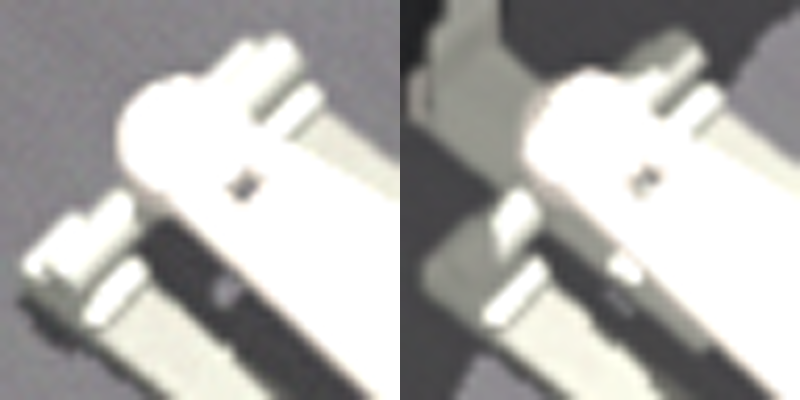

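```bash
python3 - <<'E'
from h import *
for n in(58,70.5,82):
  for z in (0,5): print(n,z,(proj("scene",[*st(n,-14),z])-[250,196])*8.333+[404,4])
print("boss/hole ratio: obs -0.6..-0.7 px; per mm", (proj("scene",[554,45,61])-proj("scene",[554,45,60]))[1])
s=arm.sense();print(s["time"],s["force"],s["opening"])
E
```

```text
58 0 [677.29975156 334.18147202]
58 5 [677.91146129 327.69556667]
70.5 0 [705.58763451 357.0824591 ]
70.5 5 [706.309266  350.6570312]
82 0 [731.81655295 378.31657278]
82 5 [732.64088633 371.94785182]
boss/hole ratio: obs -0.6..-0.7 px; per mm -0.17512769310280873
16.3667 [-1.24992711 -5.63630288  0.52518923] 27.067845783206582
```

The visible nose corner is at (705,350), which matches an insertion of 70.5 mm (predicted (706,351)). That puts the lift at about 5 mm, so I'll hand in.

```bash
python3 -c "
from rig import arm
print(arm.hand_in()); s=arm.sense(); print(s['time'],s['force'],s['opening'])"
```

```text
the job is handed in; nothing more can be done
None
the job is handed in; nothing more can be done
```

I gripped the steel wedge by its block at 60 N, slid it along the bench into the channel and pushed its nose to about 70.5 mm past the bar. I handed the job in after about 16.4 s, with the wedge still held.

- **Contact:** the bar first loaded the wedge at 50–54 mm of commanded nose travel. The geometry predicts 51 mm.
- **Insertion depth:** the last picture shows the nose corner within a pixel or so of where 70.5 mm puts it. By geometry the bar underside is then about 23 mm above the bench, a 5 mm lift.
- **Hold:** the fingers were 27 mm apart on the 28 mm block, and the push was steady at about 5.6 N. The vertical force was near zero after I lowered the tool slightly to seat the wedge flat.
- **Weaker check:** the lift seen directly in the pictures did not agree well. Reading the link's edges by eye gave roughly 4 mm. Automatic image tracking gave inconsistent shifts, probably because of the arm's shadow, so I relied on the contact point and the nose position instead.
- **Other objects:** I only confirmed by image tracking that the socket had not moved. I did not measure the other bystanders, but the arm kept well clear of them.

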